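Lock the tape roll on its stand with a spring cotter

ROBOT

A 6-joint arm with a two-finger parallel gripper is mounted at the origin on a cart in front of the work surface, level with it; the furniture and walls round the work are solid. World frame = base frame: x ahead of the robot, y to its left, z up, the work surface at z = 0. Lengths are in m, angles in rad, forces in N, time in s.
With the tool pointing down it reaches from about 0.375 to 0.975 m from the base axis. Payload 3.8 kg.
Tool frame: the origin (TCP) lies midway between the tips of the shut fingers; the grasp point (between the pads) lies 19 mm behind it; z points along the fingers, y is the direction in which the jaws open and shut (so a half turn about z gives the same grasp; the last joint's range is limited). The gripper opens to 85 mm and grips with 20 to 120 N. Pads are 22 mm wide; open, the fingers measure 114 mm over their backs; the gripper's body (76 mm by 85 mm) begins 54 mm behind the grasp point. The pads swing forward as they close: fully open they stand 13 mm farther back than shut.
Start: joints at [-1.229, 0.264, 1.604, -0, 1.274, -0.037], TCP at [0.25, -0.627, 0.231] pointing down, gripper open.
Joint ranges: [-2.63, 2.63], [-0.94, 2.18], [0.31, 2.57], [-1.31, 4.45], [0, 2.66], [-2.55, 2.55]. Speed limits (rad/s): [2.57, 2.57, 3.14, 3.14, 3.14, 3.14].

INTERFACE

Orientations are given as a rotation vector (axis times angle).
In Python, from workcell import bot gives the robot as it stands.
- The arm moves only by the tool drive_tool, never from a script. Its argument "deltas" is a list of rows, each an object with "hand": the opening, from 0 (shut) to 1 (fully open); "offset": the shift along the world's x, y, z in cm, a list of three; "angular": the turn, a rotation vector about the world's x, y, z in degrees, a list of three. A call has 1 to 8 rows; each row is the pose to reach, as a shift and turn from the pose commanded when the call began; what a row does not reach only later rows make up. A row lasts 1/8 s, in which the tool goes at most 62.5 mm and 10.7 degrees, less where a joint would pass 70% of its speed; a pose out of reach is approached as far as the arm can. A call with a gripper value outside its range is refused whole. The fingers move at their own pace and stop on an object; "force" is the grip in N (left out, the last holds). Time passes only in rows, so rows that repeat a pose let the fingers close. It gives the time, the measured TCP pose, the force and the opening at its end, in the units of the state.
- bot.read_state(): the state, without advancing time (a new reading comes with each control period).
- bot.read_camera(name): name is "scene" or "top" or "wrist"; returns a dict with "frame" (420x560x3 uint8, blue, green, red), "mtx" (3x3 intrinsics, pixels), "k1" (the pictures are not rectified: a ray, as slopes to the right and down, at radius r is drawn at 1 + k1 r^2 times it, then the intrinsics apply), "R" (3x3) and "t" (3): a world point X has camera coordinates R X + t. Camera axes: x right, y down, z forward; pixel columns grow to the right and rows downward; lengths in m; the calibration is good to about 2 mm. A picture is of the moment at which its call begins. There is no depth.
- bot.finish_job(): hands the job in, once; it reports no verdict.
The state is a dict: "time": time; "q": joint angles; "joint_vel": joint speeds; "joint_torque": joint torques, N m; "tool_pos": TCP position; "tcp_rot": TCP orientation; "wrist_force": force on the tool from outside, world axes, zero at the start; "torque": the same for the moment, N m; "width": opening from 0.0 (shut) to 1.0 (fully open).
Only numpy, scipy, OpenCV 4.12 (cv2) and the standard library are available. Lean on these libraries where they do the work, as an engineer would, in place of code of your own. Each camera call takes 0.05 s, during which the arm holds its last target. There are 200 camera calls.

TASK

The roll of tape on the desk stand is not secured: set the blue retaining cap over the stand's post so that it lies flat on the roll, then push the straight leg of the orange-handled spring cotter through the cross hole of the post until its sprung leg snaps over and closes round the post. Feel your way and do not force the cotter against the post, and leave the eraser, the memory stick and the earbud case where they are; let go of everything at the end.

Things in the scene. Friction and masses are not known exactly. Their poses are not given: they have to be found in the camera images.
- stand: Tape stand, fixed. Dark foot plate 150 (x) x 120 (y) x 8 mm; origin at the centre of its underside, on the post's axis; z up. A tan tape roll, diameter 96 mm, lies on it and does not move; its flat top is 56 mm above the desk. A round steel post, diameter 16 mm, stands at the centre with a cross hole right through it along the stand's x axis, open at both ends.
- roll_top (a point): Point on the post's axis level with the roll's top, 56 mm above the desk. Cross hole: 7.2 mm square, its centre 12 mm below the post's flat top (edge chamfered 1.5 mm). The post is screwed in more or less far and the poses do NOT show it: hole centre 88 to 106 mm above the desk, post top 100 to 118 mm. Feel for it, e.g. touch the top with the cotter's leg. The post does not give.
- cap_home (a point): Point on the post's axis, 72 mm above the desk, where point cap_grip comes to lie when the cap lies flat on the roll. Axes as the stand. The hub's top is then 83 mm above the desk, below the cross hole.
- cap_grip (a point): Blue retaining cap, loose, about 100 g: flange of diameter 80 mm, 5 mm thick, below; round hub of diameter 32 mm above; total height 27 mm; round bore of 20 mm right through. The point lies on its axis, 16 mm above the underside (half-way up the hub). It lies on the desk flange down, z up. Grip it by the hub.
- cap: The same cap: origin at the centre of its underside, z up.
- cotter_grip (a point): Spring cotter (hair pin), loose, 65 g, lying flat: centre of its orange grip block (30 along x, 22 wide along y, 18 mm high), 9 mm above the desk. x points along the legs to their tips, z up. A wire bow stands 11 mm out behind. Straight leg: diameter 5 mm, along x at y = -5 mm, level with this point; tip at x = +72 mm, last 6 mm thinned to 4.2 mm, cut square and rough.
- cotter: The same cotter: origin at the centre of the block's underside, axes as cotter_grip. Sprung leg: 4 mm wire on the +y side of the straight leg, level with it, to x = +64 mm; leaves room for half the post, but has an inward bump at x = +53 mm, then flares out. The flare meets the post only when the straight leg is already well in the hole.
- cotter_seat (a point): Point on the straight leg's axis (x = +45, y = -5 mm from cotter_grip) that lies on the post's axis when the cotter is home. Pushing the bump over the post takes about 4 to 8 N, then it snaps in and the force drops; pushed some 1 mm further, the sprung leg's rear bend meets the post and resists more and more. Either end of the hole and either way up will do.
- spring_leg (a joint): Opening of the sprung leg, rad: 0 closed (at rest), about 0.04 to 0.08 while the bump rides over the post, back near 0 once it has snapped; stiffness 2.2 N m/rad with a small preload.
- eraser: White eraser in a blue sleeve, 50 x 42 x 13 mm, loose, origin centre of underside; leave alone.
- usb_stick: Red memory stick, 54 x 44 x 10 mm, loose, origin centre of underside; leave alone.
- earbud_case: White earbud case, 61 x 51 x 24 mm, loose, origin centre of underside; leave alone.

How it is judged:
On the way, in this order (a step that is already met when the one before it is completed fails the run):
1. the blue cap lies flat on the roll, over the post (distance between cap_grip and cap_home below 0.004 m), for 0.2 s.
2. the cotter's straight leg is through the cross hole and the sprung leg has snapped round the post (x of cotter_seat in the frame of stand between -0.0035 and 0.0035 m and y of cotter_seat in the frame of stand between -0.003 and 0.003 m and z of cotter_seat in the frame of stand between 0.084 and 0.11 m and angle between the x axis of cotter and the x axis of stand, either way round below 0.3 rad and value of joint spring_leg below 0.04 rad), for 0.2 s.
At the end, for the whole second after the job is handed in: Cap on the roll within 4 mm of its home; cotter seat within 3.5 mm (along the hole) and 3 mm (across) of the post axis, 84 to 110 mm up, within 0.3 rad of the hole direction (it may sag), sprung leg closed (under 0.04 rad); both released and the cotter at rest (all of step 2 and distance between cap_grip and cap_home below 0.004 m and linear speed of cotter below 0.02 m/s and contact force between the fingers and cotter below 0.1 N and contact force between the fingers and cap below 0.1 N); the robot touches nothing.
It fails at once if the cotter is forced against the stand or post with more than 20 N (contact force between cotter and stand above 20 N).
It fails at once if the eraser, the memory stick or the earbud case is moved by more than 20 mm (distance of any of eraser, usb_stick, earbud_case from where it was at the start of the episode above 0.02 m).
It also fails if it takes over 61 s, if anything falls off the work surface, if the arm or the gripper's body presses on something with over 40 N, if the wrist force passes 120 N, or if a joint passes its speed limit or range.

## Working session

There is one attempt and no reset: what is moved stays moved. The work goes in short steps, Python scripts to look and compute and a tool call to move; the robot and the scene stay as the last step left them, time stands still between calls to the robot, and variables do not carry over. Pictures are saved under pics/ and viewed, about 8 in all and at most 12, crops included, and the job is handed in when it is done.

Besides the shell and the picture viewer there is one more tool, called after "Call:" as name([rows], argument=value, ...), one row to a line, values as JSON. drive_tool: Moves the arm, as the interface text tells. Its arguments: {"type":"object","properties":{"deltas":{"type":"array"},"force":{"type":"number"}},"required":["deltas"]}

```bash
mkdir -p pics; ls
python3 - <<'E'
from workcell import bot
import cv2,numpy as np
s=bot.read_state();print({k:np.round(v,3) for k,v in s.items()})
for n in("top","scene"):
    c=bot.read_camera(n);cv2.imwrite(f"pics/{n}0.png",c["frame"]);np.savez(f"{n}0.npz",**c)
    print(n,c["mtx"].round(1).tolist(),c["k1"],(-c["R"].T@c["t"]).round(3),c["R"].round(3).tolist())
E
```

```text
pics
{'time': np.float64(0.0), 'q': array([-1.229,  0.265,  1.605,  0.   ,  1.274, -0.037]), 'joint_vel': array([ 0.001, -0.   ,  0.001, -0.   , -0.001, -0.002]), 'joint_torque': array([-0.0000e+00, -5.1511e+01, -3.6731e+01, -0.0000e+00,  1.3000e-02,
        0.0000e+00]), 'tool_pos': array([ 0.249, -0.626,  0.23 ]), 'tcp_rot': array([-3.083, -0.591,  0.   ]), 'wrist_force': array([-0.224,  0.115,  0.143]), 'torque': array([-0.049,  0.002,  0.021]), 'width': np.float64(1.0)}
top [[496.7, 0.0, 286.4], [0.0, 496.7, 203.8], [0.0, 0.0, 1.0]] -0.05567136974908578 [0.401 0.01  1.21 ] [[0.024, -1.0, 0.014], [-0.987, -0.026, -0.158], [0.159, -0.01, -0.987]]
scene [[404.6, 0.0, 277.6], [0.0, 404.6, 210.5], [0.0, 0.0, 1.0]] 0.04119247142480432 [0.134 0.663 0.463] [[-0.832, -0.554, 0.021], [-0.251, 0.343, -0.905], [0.495, -0.758, -0.425]]
```

View pics/top0.png

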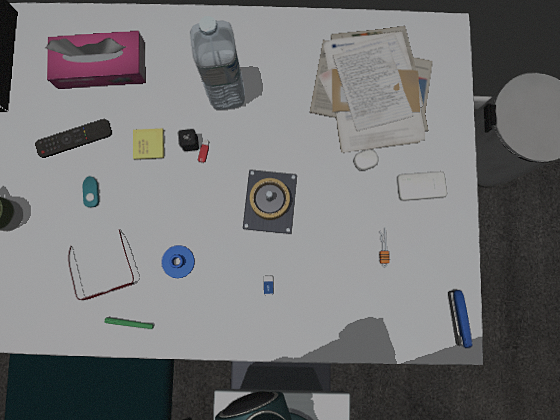

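View pics/scene0.png

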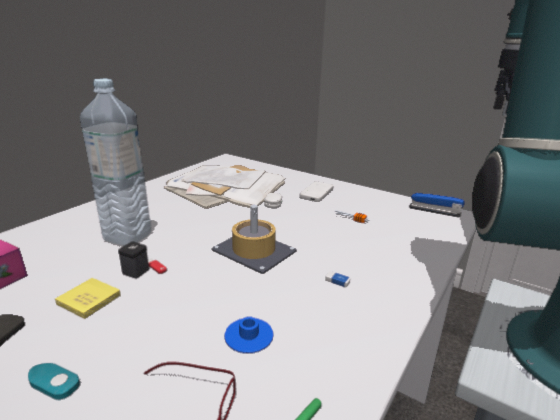

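The top view shows the cap at about (178,261), the stand at (270,201) with its plate slightly turned, and the cotter at (384,257) with its legs pointing up (+x). The eraser is at (268,285), the stick at (204,150) and the earbud case at (366,159). The scene view agrees.

```bash
cat > h.py <<'E'
import cv2,numpy as np
from scipy.spatial.transform import Rotation as Ro
def ray(c,uv):
    K=c["mtx"];uv=np.atleast_2d(uv).astype(float)
    d=(uv-K[:2,2])/K[[0,1],[0,1]];x=d.copy()
    for _ in range(20): x=d/(1+c["k1"]*(x**2).sum(1,keepdims=True))
    o=-c["R"].T@c["t"]
    return o,np.c_[x,np.ones(len(x))]@c["R"]
def plane(c,uv,z):
    o,d=ray(c,uv);return o+d*((z-o[2])/d[:,2])[:,None]
def proj(c,X):
    p=np.atleast_2d(X)@c["R"].T+c["t"];x=p[:,:2]/p[:,2:]
    x=x*(1+c["k1"]*(x**2).sum(1,keepdims=True));K=c["mtx"]
    return x*K[[0,1],[0,1]]+K[:2,2]
def mask(f,lo,hi):
    return cv2.inRange(cv2.cvtColor(f,cv2.COLOR_BGR2HSV),lo,hi)
def blobs(m,win=None,amin=15):
    if win: 
        k=np.zeros_like(m);x0,y0,x1,y1=win;k[y0:y1,x0:x1]=255;m=m&k
    cs,_=cv2.findContours(m,cv2.RETR_EXTERNAL,cv2.CHAIN_APPROX_NONE)
    return sorted([q for q in cs if cv2.contourArea(q)>amin],key=cv2.contourArea,reverse=True)
E
python3 - <<'E'
from h import *
c=dict(np.load("top0.npz"));f=c["frame"];
g=lambda q:q[:,0,:].astype(float)
b=blobs(mask(f,(100,120,60),(130,255,255)),(150,235,205,290))[0]
P=plane(c,g(b),0.004);(x,y),r=cv2.minEnclosingCircle(P[:,:2].astype(np.float32));print("cap",x,y,r)
e=cv2.fitEllipse(b);print(e,plane(c,[e[0]],.005))
hsv=cv2.cvtColor(f,cv2.COLOR_BGR2HSV)
# plate: dark region
b=blobs(cv2.inRange(hsv,(0,0,0),(180,255,110)),(235,160,310,245))[0]
P=plane(c,g(b),0.008)[:,:2].astype(np.float32);R=cv2.minAreaRect(P);print("plate",R,cv2.boxPoints(R).round(3).tolist())
b=blobs(mask(f,(12,60,60),(30,255,255)),(240,165,305,240))[0]
P=plane(c,g(b),0.056);(x,y),r=cv2.minEnclosingCircle(P[:,:2].astype(np.float32));print("roll",x,y,r)
b=blobs(mask(f,(3,120,90),(22,255,255)),(370,220,400,280))
for q in b[:3]:
    P=plane(c,g(q),0.018)[:,:2].astype(np.float32);print("orange",len(q),cv2.minAreaRect(P),P.mean(0))
c2=dict(np.load("scene0.npz"))
for q in blobs(mask(c2["frame"],(100,120,60),(130,255,255)),(215,305,285,360))[:1]:
    P=plane(c2,g(q),0.0)[:,:2].astype(np.float32);print("cap2",P.mean(0),cv2.minEnclosingCircle(P))
cv2.imwrite("pics/c1.png",np.hstack([cv2.resize(f[160:245,235:305],None,fx=5.5,fy=5.5,interpolation=cv2.INTER_CUBIC)[:460],cv2.resize(f[215:275,360:410],None,fx=7.7,fy=7.7,interpolation=cv2.INTER_CUBIC)[:460]]))
E
```

```text
cap 0.4473656117916107 0.2565537691116333 0.039425306022167206
((177.6988067626953, 261.46636962890625), (31.090688705444336, 31.957656860351562), 44.89640426635742) [[0.44728448 0.25644566 0.005     ]]
plate ((0.6004539728164673, 0.03873016685247421), (0.12001796066761017, 0.15029294788837433), 85.873291015625) [[0.5210000276565552, -0.01600000075995922], [0.6710000038146973, -0.027000000700354576], [0.6800000071525574, 0.09300000220537186], [0.5299999713897705, 0.10400000214576721]]
roll 0.6006366610527039 0.03862646222114563 0.04846729338169098
orange 22 ((0.470986008644104, -0.239914208650589), (0.007192423567175865, 0.019564246758818626), 1.2880204916000366) [ 0.47098732 -0.2400179 ]
orange 19 ((0.4602099657058716, -0.23989298939704895), (0.004782856907695532, 0.019409416243433952), 1.2707724571228027) [ 0.46034566 -0.24036689]
cap2 [0.44979307 0.25754187] ((0.45049282908439636, 0.25620001554489136), 0.04100917652249336)
```

View pics/c1.png

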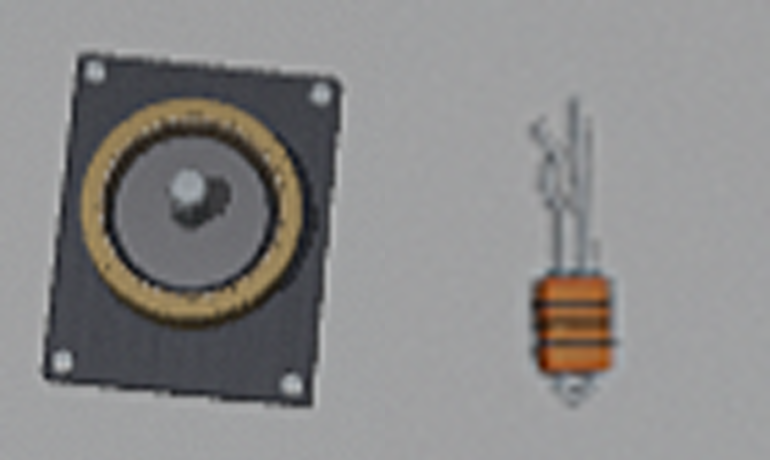

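Measured so far: the stand is at (0.600, 0.039) with its x axis at about -4.1°, and the plate and roll agree on both. The cap is at (0.447, 0.256) with r = 39.4 mm, which matches its given size. The cotter block is at about (0.466, -0.240) with legs along +x. I'll move towards the cotter and take a look with the wrist camera on the way to the cap.

Call:
drive_tool([
  {"hand":1,"offset":[2.5,5,0],"angular":[0,0,-4]},
  {"hand":1,"offset":[5,10,0],"angular":[0,0,-8]},
  {"hand":1,"offset":[7.5,15,0],"angular":[0,0,-12]},
  {"hand":1,"offset":[10,20,0],"angular":[0,0,-16]},
  {"hand":1,"offset":[13,26,0],"angular":[0,0,-20]},
  {"hand":1,"offset":[15,31,0],"angular":[0,0,-20]},
  {"hand":1,"offset":[17,35,0],"angular":[0,0,-20]},
  {"hand":1,"offset":[18,37,0],"angular":[0,0,-20]},
])

```text
time: 1.1
tool_pos: [0.43, -0.2547, 0.2309]
tcp_rot: [-3.14, -0.05, 0.001]
wrist_force: [-0.2, 0.2, -0.2]
width: 1.0
```

Run:
```python
from workcell import bot
from h import *
s=bot.read_state();print(s["time"],s["tool_pos"],s["tcp_rot"],s["wrist_force"])
c=bot.read_camera("wrist");cv2.imwrite("pics/w1.png",c["frame"]);np.savez("w1.npz",**c)
print(c["mtx"].round(1).tolist(),c["k1"],(-c["R"].T@c["t"]).round(3),c["R"].round(3).tolist())
print(proj(c,[[.47,-.24,.018],[s["tool_pos"][0],s["tool_pos"][1],s["tool_pos"][2]]]))
```

```text
1.1 [ 0.43001993 -0.25471155  0.2308679 ] [-3.14042737e+00 -5.02547881e-02  5.68064765e-04] [-0.15988342  0.23851933 -0.15483188]
[[302.6, 0.0, 285.4], [0.0, 302.6, 205.6], [0.0, 0.0, 1.0]] -0.014160988325526981 [ 0.507 -0.254  0.373] [[0.032, -0.999, -0.001], [-0.953, -0.031, 0.302], [-0.302, -0.009, -0.953]]
[[272.54811543 142.69258716]
 [282.36607376 262.80980513]]
```

View pics/w1.png

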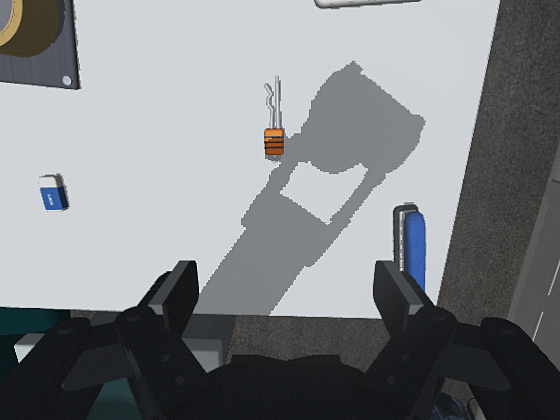

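The wrist view shows the cotter block at (274,142) with its straight leg tip at about (278,77), on the right, and the sprung leg on the left. Next, over to the cap.

Call:
drive_tool([
  {"hand":1,"offset":[0,6,0],"angular":[0,0,-1]},
  {"hand":1,"offset":[0,12,0],"angular":[0,0,-2]},
  {"hand":1,"offset":[0,18,0],"angular":[0,0,-2]},
  {"hand":1,"offset":[0,24,0],"angular":[0,0,-2]},
  {"hand":1,"offset":[0,30,0],"angular":[0,0,-2]},
  {"hand":1,"offset":[0,36,-2],"angular":[0,0,-2]},
  {"hand":1,"offset":[0,42,-6],"angular":[0,0,-2]},
  {"hand":1,"offset":[0,48,-9],"angular":[0,0,-2]},
])

```text
time: 2.15
tool_pos: [0.4293, 0.211, 0.1471]
tcp_rot: [3.141, -0.008, 0.001]
wrist_force: [1.5, 0.0, 0.9]
width: 0.999
```

Run:
```python
from workcell import bot
from h import *
s=bot.read_state();print(s["time"],s["tool_pos"],s["tcp_rot"],s["wrist_force"])
g=lambda q:q[:,0,:].astype(float)
c=bot.read_camera("wrist");cv2.imwrite("pics/w2.png",c["frame"])
for q in blobs(mask(c["frame"],(100,120,60),(130,255,255)),None,200)[:2]:
    P=plane(c,g(q),0.003)[:,:2].astype(np.float32);print("cap",P.mean(0),cv2.minEnclosingCircle(P),P.min(0),P.max(0))
w=dict(np.load("w1.npz"))
for q in blobs(mask(w["frame"],(3,120,90),(22,255,255)),(250,110,300,170)):
    P=plane(w,g(q),0.018)[:,:2].astype(np.float32);print("orange",cv2.minAreaRect(P),P.min(0),P.max(0))
print("leg",plane(w,[[278,77],[278.5,125]],.009))
```

```text
2.15 [0.42927327 0.21098818 0.14709031] [ 3.14127681e+00 -7.88584223e-03  7.19826076e-04] [1.46413984 0.01078991 0.85303793]
cap [0.44906002 0.25816855] ((0.4482177793979645, 0.2580448091030121), 0.03993183374404907) [0.4088917  0.21822526] [0.4877759 0.2973772]
cap [0.38879415 0.03220651] ((0.38894882798194885, 0.031948208808898926), 0.017694467678666115) [0.37368816 0.02020879] [0.40339187 0.04413877]
orange ((0.48150208592414856, -0.24028150737285614), (0.007822423242032528, 0.02065456099808216), 1.8139921426773071) [ 0.47730106 -0.25067455] [ 0.48570228 -0.22998746]
orange ((0.4604870676994324, -0.2412983775138855), (0.006945631932467222, 0.019827233627438545), 1.8218125104904175) [ 0.45677325 -0.2512616 ] [ 0.46427327 -0.23136196]
orange ((0.467970073223114, -0.24112701416015625), (0.003430150682106614, 0.019730931147933006), 1.8191226720809937) [ 0.46594337 -0.25099826] [ 0.46999744 -0.23129365]
orange ((0.47365790605545044, -0.24101193249225616), (0.003397757653146982, 0.019635722041130066), 1.8169641494750977) [ 0.47164923 -0.25083566] [ 0.4756672  -0.23121229]
leg [[ 0.54150745 -0.24432004  0.009     ]
 [ 0.4896134  -0.2461875   0.009     ]]
```

Call:
drive_tool([
  {"hand":1,"offset":[1.8,3.4,-1],"angular":[0,0,0]},
  {"hand":1,"offset":[1.8,3.4,-5],"angular":[0,0,0]},
  {"hand":1,"offset":[1.8,3.4,-9],"angular":[0,0,0]},
  {"hand":0.8,"offset":[1.8,3.4,-12],"angular":[0,0,0]},
  {"hand":0.6,"offset":[1.8,3.4,-13.2],"angular":[0,0,0]},
  {"hand":0.4,"offset":[1.8,3.4,-13.2],"angular":[0,0,0]},
  {"hand":0.1,"offset":[1.8,3.4,-13.2],"angular":[0,0,0]},
  {"hand":0.1,"offset":[1.8,3.4,-13.2],"angular":[0,0,0]},
], force=40)

```text
time: 3.2
tool_pos: [0.454, 0.2501, 0.0261]
tcp_rot: [-3.13, 0.012, -0.017]
wrist_force: [-15.6, 5.9, 49.2]
width: 0.209
```

Call:
drive_tool([
  {"hand":0.1,"offset":[0,0,0],"angular":[0,0,0]},
  {"hand":0.1,"offset":[0,0,0],"angular":[0,0,0]},
  {"hand":0.1,"offset":[0,0,3],"angular":[0,0,0]},
  {"hand":0.1,"offset":[0,0,7],"angular":[0,0,0]},
  {"hand":0.1,"offset":[0,0,12],"angular":[0,0,0]},
  {"hand":0.1,"offset":[0,-3,16],"angular":[0,0,0]},
])

```text
time: 3.95
tool_pos: [0.4485, 0.2143, 0.1789]
tcp_rot: [-3.14, 0.005, -0.004]
wrist_force: [0.3, -0.8, -0.3]
width: 0.098
```

Run:
```python
from workcell import bot
from h import *
s=bot.read_state();print(s["time"],s["tool_pos"],s["tcp_rot"],s["wrist_force"],s["width"])
c=bot.read_camera("wrist");np.savez("w3.npz",**c)
s=bot.read_camera("scene")["frame"];cv2.imwrite("pics/a3.png",np.hstack([cv2.resize(c["frame"],(400,300)),cv2.resize(s,(400,300))]))
```

```text
3.95 [0.44854454 0.21434429 0.17887031] [-3.14032009  0.0048147  -0.00391005] [ 0.26006126 -0.760466   -0.26594873] 0.09789864426587343
```

View pics/a3.png

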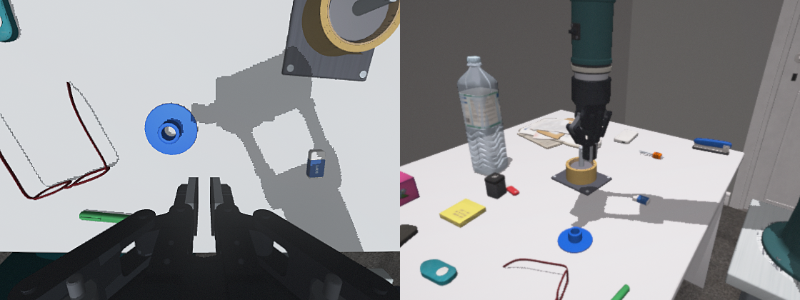

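The fingers shut faster than I expected and landed on top of the hub, so the grasp missed. The cap is still upright in the picture. I'll measure it again and come down fully open.

Call:
drive_tool([
  {"hand":1,"offset":[0,0,0],"angular":[0,0,0]},
  {"hand":1,"offset":[0,0,0],"angular":[0,0,0]},
])

```text
time: 4.3
tool_pos: [0.4465, 0.2134, 0.1745]
tcp_rot: [3.141, -0.008, -0.004]
wrist_force: [-0.2, -0.1, 0.4]
width: 0.52
```

Run:
```python
from workcell import bot
from h import *
s=bot.read_state();print(s["time"],s["tool_pos"],s["tcp_rot"],s["wrist_force"],s["width"])
g=lambda q:q[:,0,:].astype(float)
c=bot.read_camera("wrist");t=bot.read_camera("top")
for q in blobs(mask(c["frame"],(100,120,60),(130,255,255)),None,200)[:1]:
    P=plane(c,g(q),0.003)[:,:2].astype(np.float32);print("cap",cv2.minEnclosingCircle(P))
for q in blobs(mask(t["frame"],(100,120,60),(130,255,255)),(140,225,215,300))[:1]:
    P=plane(t,g(q),0.003)[:,:2].astype(np.float32);print("cap top",cv2.minEnclosingCircle(P))
```

```text
4.3 [0.44652194 0.21338385 0.17445352] [ 3.14054565 -0.00805706 -0.00448442] [-0.16646863 -0.11025649  0.40924488] 0.5202240476296703
cap ((0.45222315192222595, 0.2628908157348633), 0.039878249168395996)
```

Call:
drive_tool([
  {"hand":1,"offset":[0.5,4.8,-2],"angular":[0,0,0]},
  {"hand":1,"offset":[0.5,4.8,-7],"angular":[0,0,0]},
  {"hand":1,"offset":[0.5,4.8,-12],"angular":[0,0,0]},
  {"hand":1,"offset":[0.5,4.8,-13],"angular":[0,0,0]},
  {"hand":1,"offset":[0.5,4.8,-13],"angular":[0,0,0]},
])

```text
time: 5.03
tool_pos: [0.4521, 0.2616, 0.0455]
tcp_rot: [3.141, -0.008, -0.003]
wrist_force: [0.6, -0.4, 0.0]
width: 1.001
```

Run:
```python
from workcell import bot
from h import *
s=bot.read_state();print(s["time"],s["tool_pos"],s["tcp_rot"],s["wrist_force"],s["width"])
g=lambda q:q[:,0,:].astype(float)
c=bot.read_camera("wrist");print(c["frame"].shape)
cv2.imwrite("pics/w4.png",c["frame"])
for q in blobs(mask(c["frame"],(100,120,60),(130,255,255)),None,200)[:1]:
    P=plane(c,g(q),0.003)[:,:2].astype(np.float32);print("cap",cv2.minEnclosingCircle(P),P.min(0),P.max(0))
```

```text
5.025 [0.45206925 0.2615739  0.04554382] [ 3.14060529e+00 -7.72823153e-03 -3.04223637e-03] [ 0.5925938  -0.35717122  0.00907718] 1.001003187248029
(420, 560, 3)
cap ((0.45209842920303345, 0.2627186179161072), 0.04007194563746452) [0.41261283 0.22321214] [0.49201116 0.30237687]
```

Call:
drive_tool([
  {"hand":1,"offset":[0,0.1,-2],"angular":[0,0,0]},
  {"hand":1,"offset":[0,0.1,-3.8],"angular":[0,0,0]},
  {"hand":1,"offset":[0,0.1,-3.8],"angular":[0,0,0]},
  {"hand":0.1,"offset":[0,0.1,-3.8],"angular":[0,0,0]},
  {"hand":0.1,"offset":[0,0.1,-3.8],"angular":[0,0,0]},
  {"hand":0.1,"offset":[0,0.1,-3.8],"angular":[0,0,0]},
  {"hand":0.1,"offset":[0,0.1,-3.8],"angular":[0,0,0]},
])

```text
time: 5.95
tool_pos: [0.4532, 0.2631, 0.0091]
tcp_rot: [-3.141, 0.008, -0.002]
wrist_force: [-0.5, 0.3, 5.6]
width: 0.357
```

Call:
drive_tool([
  {"hand":0.1,"offset":[0,0,4],"angular":[0,0,0]},
  {"hand":0.1,"offset":[0,-1,10],"angular":[0,0,0]},
  {"hand":0.1,"offset":[1,-6,15],"angular":[0,0,0]},
  {"hand":0.1,"offset":[2.5,-11,15],"angular":[0,0,-1]},
  {"hand":0.1,"offset":[4.5,-16.5,15],"angular":[0,0,-2]},
  {"hand":0.1,"offset":[6.5,-21,15],"angular":[0,0,-3]},
  {"hand":0.1,"offset":[6.7,-22.4,15],"angular":[0,0,-4]},
  {"hand":0.1,"offset":[6.7,-22.4,15],"angular":[0,0,-4]},
])

```text
time: 6.95
tool_pos: [0.5191, 0.0382, 0.1576]
tcp_rot: [-3.139, 0.121, 0.002]
wrist_force: [0.2, -0.4, -1.3]
width: 0.36
```

Run:
```python
from workcell import bot
from h import *
s=bot.read_state();print(s["time"],s["tool_pos"],s["tcp_rot"],s["wrist_force"],s["width"])
g=lambda q:q[:,0,:].astype(float)
c=bot.read_camera("wrist");np.savez("w5.npz",**c)
cv2.imwrite("pics/w5.png",c["frame"])
for q in blobs(mask(c["frame"],(12,60,60),(30,255,255)),None,300)[:2]:
    P=plane(c,g(q),0.056)[:,:2].astype(np.float32);print("roll",cv2.minEnclosingCircle(P),P.min(0),P.max(0))
for q in blobs(mask(c["frame"],(100,120,60),(130,255,255)),None,300)[:1]:
    P=plane(c,g(q),s["tool_pos"][2]-.006)[:,:2].astype(np.float32);print("cap",cv2.minEnclosingCircle(P),P.min(0),P.max(0))
```

```text
6.95 [0.51905484 0.03818681 0.15760613] [-3.13888676e+00  1.20940243e-01  2.10529847e-03] [ 0.17079327 -0.36610814 -1.3439348 ] 0.3599924459652229
roll ((0.600983738899231, 0.039319273084402084), 0.04858596250414848) [ 0.5533723  -0.00778677] [0.64931524 0.08668261]
cap ((0.5178601741790771, 0.036263562738895416), 0.04029209539294243) [ 0.47796094 -0.00240094] [0.55793583 0.07596597]
```

View pics/w5.png

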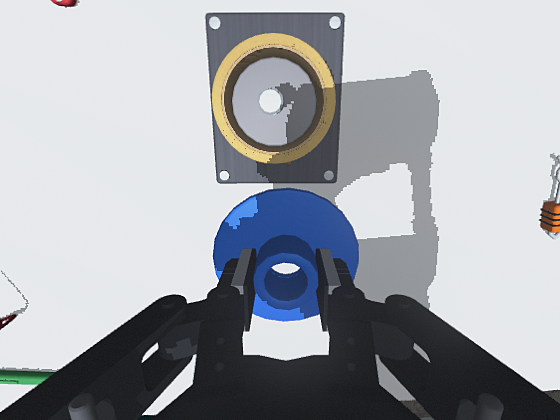

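The cap is held upright and square. The roll measures (0.601, 0.039) with r = 48.6 mm, so it agrees with the top view. The post top is at pixel (270,100). I'll move over the post and lower slowly.

Call:
drive_tool([
  {"hand":0.1,"offset":[5,0.2,0.3],"angular":[0,0,0]},
  {"hand":0.1,"offset":[8.3,0.2,0.3],"angular":[0,0,0]},
  {"hand":0.1,"offset":[8.3,0.2,0.3],"angular":[0,0,0]},
  {"hand":0.1,"offset":[8.3,0.2,-1],"angular":[0,0,0]},
  {"hand":0.1,"offset":[8.3,0.2,-2],"angular":[0,0,0]},
  {"hand":0.1,"offset":[8.3,0.2,-3],"angular":[0,0,0]},
  {"hand":0.1,"offset":[8.3,0.2,-3],"angular":[0,0,0]},
])

```text
time: 7.88
tool_pos: [0.601, 0.0407, 0.1265]
tcp_rot: [3.139, -0.118, -0.005]
wrist_force: [-0.2, 0.6, -1.0]
width: 0.36
```

Call:
drive_tool([
  {"hand":0.1,"offset":[0,0,-0.3],"angular":[0,0,0]},
  {"hand":0.1,"offset":[0,0,-0.6],"angular":[0,0,0]},
  {"hand":0.1,"offset":[0,0,-0.9],"angular":[0,0,0]},
  {"hand":0.1,"offset":[0,0,-0.9],"angular":[0,0,0]},
])

```text
time: 8.38
tool_pos: [0.6025, 0.0407, 0.1189]
tcp_rot: [3.139, -0.118, -0.001]
wrist_force: [1.0, 0.6, -1.2]
width: 0.359
```

Call:
drive_tool([
  {"hand":0.1,"offset":[0,0,-0.3],"angular":[0,0,0]},
  {"hand":0.1,"offset":[0,0,-0.6],"angular":[0,0,0]},
  {"hand":0.1,"offset":[0,0,-0.9],"angular":[0,0,0]},
  {"hand":0.1,"offset":[0,0,-0.9],"angular":[0,0,0]},
])

```text
time: 8.88
tool_pos: [0.6023, 0.0407, 0.1096]
tcp_rot: [3.139, -0.118, -0.001]
wrist_force: [0.4, 0.2, -1.4]
width: 0.358
```

Call:
drive_tool([
  {"hand":0.1,"offset":[0,0,-0.4],"angular":[0,0,0]},
  {"hand":0.1,"offset":[0,0,-0.8],"angular":[0,0,0]},
  {"hand":0.1,"offset":[0,0,-1.2],"angular":[0,0,0]},
  {"hand":0.1,"offset":[0,0,-1.2],"angular":[0,0,0]},
])

```text
time: 9.38
tool_pos: [0.6021, 0.0407, 0.0975]
tcp_rot: [3.139, -0.118, -0.002]
wrist_force: [0.6, -0.4, -1.2]
width: 0.356
```

Call:
drive_tool([
  {"hand":0.1,"offset":[0,0,-0.6],"angular":[0,0,0]},
  {"hand":0.1,"offset":[0,0,-1.2],"angular":[0,0,0]},
  {"hand":0.1,"offset":[0,0,-1.8],"angular":[0,0,0]},
  {"hand":0.1,"offset":[0,0,-1.8],"angular":[0,0,0]},
])

```text
time: 9.88
tool_pos: [0.6019, 0.0407, 0.0792]
tcp_rot: [3.139, -0.118, -0.003]
wrist_force: [-0.2, -0.8, -1.6]
width: 0.359
```

Underside is down to about 70 mm with the post in the bore and no contact. Before seating I'll feel the post sideways to centre on it.

Call:
drive_tool([
  {"hand":0.1,"offset":[0,0.15,-0.4],"angular":[0,0,0]},
  {"hand":0.1,"offset":[0,0.25,-0.4],"angular":[0,0,0]},
  {"hand":0.1,"offset":[0,0.25,-0.4],"angular":[0,0,0]},
])

```text
time: 10.25
tool_pos: [0.6026, 0.0431, 0.0761]
tcp_rot: [3.139, -0.117, -0.0]
wrist_force: [0.3, -0.3, -1.9]
width: 0.362
```

Call:
drive_tool([
  {"hand":0.1,"offset":[0,-0.25,0],"angular":[0,0,0]},
  {"hand":0.1,"offset":[0,-0.5,0],"angular":[0,0,0]},
  {"hand":0.1,"offset":[0,-0.5,0],"angular":[0,0,0]},
])

```text
time: 10.62
tool_pos: [0.6028, 0.039, 0.0764]
tcp_rot: [-3.138, 0.119, -0.001]
wrist_force: [0.3, 4.2, -1.4]
width: 0.363
```

Call:
drive_tool([
  {"hand":0.1,"offset":[0,0.3,0],"angular":[0,0,0]},
  {"hand":0.1,"offset":[0,0.6,0],"angular":[0,0,0]},
  {"hand":0.1,"offset":[0,0.6,0],"angular":[0,0,0]},
])

```text
time: 11.0
tool_pos: [0.6026, 0.0433, 0.0762]
tcp_rot: [3.138, -0.117, 0.0]
wrist_force: [0.5, -3.9, -1.9]
width: 0.359
```

Call:
drive_tool([
  {"hand":0.1,"offset":[0,-0.2,0],"angular":[0,0,0]},
  {"hand":0.1,"offset":[0.3,-0.25,0],"angular":[0,0,0]},
  {"hand":0.1,"offset":[0.3,-0.25,0],"angular":[0,0,0]},
])

```text
time: 11.38
tool_pos: [0.6043, 0.0418, 0.0756]
tcp_rot: [-3.139, 0.118, 0.005]
wrist_force: [-4.0, 0.5, 1.1]
width: 0.361
```

Call:
drive_tool([
  {"hand":0.1,"offset":[-0.3,0,0],"angular":[0,0,0]},
  {"hand":0.1,"offset":[-0.6,0,0],"angular":[0,0,0]},
  {"hand":0.1,"offset":[-0.6,0,0],"angular":[0,0,0]},
])

```text
time: 11.75
tool_pos: [0.6002, 0.0417, 0.0765]
tcp_rot: [-3.139, 0.118, -0.003]
wrist_force: [0.6, -0.2, -1.4]
width: 0.361
```

Call:
drive_tool([
  {"hand":0.1,"offset":[0.2,-0.05,0],"angular":[0,0,0]},
  {"hand":0.1,"offset":[0.2,-0.05,-0.5],"angular":[0,0,0]},
  {"hand":0.1,"offset":[0.2,-0.05,-0.9],"angular":[0,0,0]},
  {"hand":0.1,"offset":[0.2,-0.05,-1.2],"angular":[0,0,0]},
  {"hand":0.1,"offset":[0.2,-0.05,-1.2],"angular":[0,0,0]},
])

```text
time: 12.38
tool_pos: [0.6012, 0.0412, 0.0647]
tcp_rot: [3.139, -0.118, -0.002]
wrist_force: [-2.8, 0.4, 6.1]
width: 0.359
```

The cap is seated, with 6 N of contact at the expected height. I'll let go, rise, and go to the cotter.

Call:
drive_tool([
  {"hand":1,"offset":[0,0,0],"angular":[0,0,0]},
  {"hand":1,"offset":[0,0,0],"angular":[0,0,0]},
  {"hand":1,"offset":[0,0,0],"angular":[0,0,0]},
  {"hand":1,"offset":[0,0,3],"angular":[0,0,0]},
  {"hand":1,"offset":[0,0,8],"angular":[0,0,0]},
  {"hand":1,"offset":[-1,-2,13],"angular":[0,0,2]},
  {"hand":1,"offset":[-3,-7,13],"angular":[0,0,4]},
  {"hand":1,"offset":[-6,-12,13],"angular":[0,0,6]},
])

```text
time: 13.38
tool_pos: [0.5423, -0.0799, 0.1956]
tcp_rot: [3.14, 0.051, 0.005]
wrist_force: [0.2, -0.2, 0.6]
width: 0.998
```

Call:
drive_tool([
  {"hand":1,"offset":[-2,-6,-2],"angular":[0,0,0]},
  {"hand":1,"offset":[-5,-11,-5],"angular":[0,0,0]},
  {"hand":1,"offset":[-7,-15,-7],"angular":[0,0,0]},
  {"hand":1,"offset":[-7.5,-16,-8],"angular":[0,0,0]},
  {"hand":1,"offset":[-7.5,-16,-8],"angular":[0,0,0]},
])

```text
time: 14.0
tool_pos: [0.4659, -0.2388, 0.1133]
tcp_rot: [-3.14, -0.044, 0.002]
wrist_force: [0.7, -0.6, 0.6]
width: 1.002
```

Run:
```python
from workcell import bot
from h import *
s=bot.read_state();print(s["time"],s["tool_pos"],s["tcp_rot"],s["wrist_force"],s["width"])
g=lambda q:q[:,0,:].astype(float)
c=bot.read_camera("wrist");np.savez("w6.npz",**c);t=bot.read_camera("top")
m=cv2.morphologyEx(mask(c["frame"],(3,120,60),(22,255,255)),cv2.MORPH_CLOSE,np.ones((9,9)))
for q in blobs(m,None,300)[:3]:
    P=plane(c,g(q),0.018)[:,:2].astype(np.float32);print("orange",cv2.minAreaRect(P),P.min(0),P.max(0))
for q in blobs(mask(t["frame"],(100,120,60),(130,255,255)),(230,160,310,245))[:1]:
    P=plane(t,g(q),0.060)[:,:2].astype(np.float32);print("cap top",cv2.minEnclosingCircle(P))
cv2.imwrite("pics/w6.png",np.hstack([c["frame"],cv2.resize(t["frame"][165:235,235:305],(240,240))[:,:].repeat(1,0) if 0 else cv2.copyMakeBorder(cv2.resize(t["frame"][165:235,235:305],(240,240)),0,180,0,0,cv2.BORDER_CONSTANT)]))
```

```text
14.0 [ 0.46593209 -0.23881583  0.11333509] [-3.13997849e+00 -4.36489492e-02  1.99228317e-03] [ 0.69668022 -0.57329346  0.58394522] 1.001933483717338
orange ((0.4730668067932129, -0.24067580699920654), (0.03157690912485123, 0.02112574875354767), 2.3638312816619873) [ 0.4571126  -0.25177568] [ 0.48907202 -0.22979902]
cap top ((0.5999786853790283, 0.03893861174583435), 0.039378199726343155)
```

View pics/w6.png

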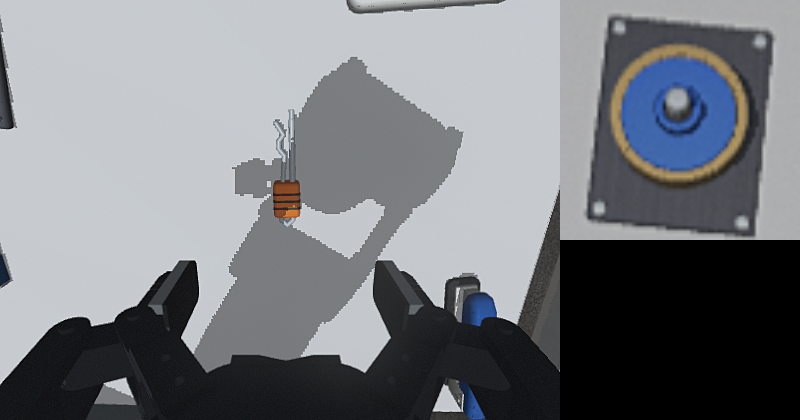

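The cap lies flat over the post: measured r = 39.4 mm at 60 mm height, centred on the roll. The cotter block is at (287,199) in the wrist view. Next is the grasp.

Call:
drive_tool([
  {"hand":1,"offset":[0.6,-0.15,-2],"angular":[0,0,0.5]},
  {"hand":1,"offset":[0.6,-0.15,-6],"angular":[0,0,0.5]},
  {"hand":1,"offset":[0.6,-0.15,-9.5],"angular":[0,0,0.5]},
  {"hand":1,"offset":[0.6,-0.15,-10.7],"angular":[0,0,0.5]},
  {"hand":1,"offset":[0.6,-0.15,-10.8],"angular":[0,0,0.5]},
  {"hand":0.05,"offset":[0.6,-0.15,-10.8],"angular":[0,0,0.5]},
  {"hand":0.05,"offset":[0.6,-0.15,-10.8],"angular":[0,0,0.5]},
  {"hand":0.05,"offset":[0.6,-0.15,-10.8],"angular":[0,0,0.5]},
], force=60)

```text
time: 15.1
tool_pos: [0.4733, -0.2408, 0.0072]
tcp_rot: [3.14, 0.06, 0.002]
wrist_force: [-0.0, 0.6, -0.5]
width: 0.379
```

Call:
drive_tool([
  {"hand":0.05,"offset":[0,0,0],"angular":[0,0,0]},
  {"hand":0.05,"offset":[0,0,0],"angular":[0,0,0]},
])

```text
time: 15.35
tool_pos: [0.4734, -0.2409, 0.0071]
tcp_rot: [3.14, 0.06, 0.002]
wrist_force: [-0.2, 0.7, 6.0]
width: 0.235
```

Call:
drive_tool([
  {"hand":0.05,"offset":[0,0,3],"angular":[0,0,0]},
  {"hand":0.05,"offset":[0,2,8],"angular":[0,0,-1]},
  {"hand":0.05,"offset":[1,6,13],"angular":[0,0,-2]},
  {"hand":0.05,"offset":[2.5,12,15],"angular":[0,0,-3.5]},
  {"hand":0.05,"offset":[4,18,15],"angular":[0,0,-5]},
  {"hand":0.05,"offset":[5,24,15],"angular":[0,0,-6.3]},
  {"hand":0.05,"offset":[6,28,15],"angular":[0,0,-6.3]},
  {"hand":0.05,"offset":[6.05,29.2,15],"angular":[0,0,-6.3]},
])

```text
time: 16.35
tool_pos: [0.533, 0.054, 0.1558]
tcp_rot: [-3.14, 0.107, 0.001]
wrist_force: [0.9, -0.1, -1.2]
width: 0.239
```

Call:
drive_tool([
  {"hand":0.05,"offset":[0,0,0],"angular":[0,0,0]},
])

```text
time: 16.48
tool_pos: [0.5326, 0.0519, 0.1556]
tcp_rot: [3.139, -0.11, -0.002]
wrist_force: [0.7, -0.1, -0.9]
width: 0.238
```

Run:
```python
from workcell import bot
from h import *
s=bot.read_state();print(s["time"],s["tool_pos"],s["tcp_rot"],s["wrist_force"],s["width"])
c=bot.read_camera("wrist");np.savez("w7.npz",**c)
t=bot.read_camera("scene");np.savez("s7.npz",**t)
p=s["tool_pos"];print("post top px @z100,118 / tip",proj(c,[[.6005,.039,.1],[.6005,.039,.118]]).round(1).tolist())
for z in(.1,.105,.11,.115,.12):print(z,proj(t,[[.6005,.039,z]]).round(1).tolist())
u,v=proj(t,[[.6005,.039,.11]])[0].astype(int)
cr=t["frame"][v-35:v+35,u-50:u+30]
cv2.imwrite("pics/w7.png",np.hstack([cv2.resize(c["frame"][40:340,130:430],(400,400),interpolation=cv2.INTER_CUBIC),cv2.resize(cr,(400,350),interpolation=cv2.INTER_CUBIC)[:,:].copy() if 0 else cv2.copyMakeBorder(cv2.resize(cr,(400,350),interpolation=cv2.INTER_CUBIC),0,50,0,0,cv2.BORDER_CONSTANT)]));print(u-50,v-35)
```

```text
16.475 [0.53257422 0.05188351 0.15563176] [ 3.13908681e+00 -1.09717603e-01 -1.75152875e-03] [ 0.66714798 -0.14314993 -0.88265746] 0.2378287799948253
post top px @z100,118 / tip [[295.5, 123.3], [296.6, 124.6]]
0.1 [[254.3, 209.5]]
0.105 [[254.3, 207.3]]
0.11 [[254.3, 205.2]]
0.115 [[254.2, 203.0]]
0.12 [[254.2, 200.8]]
204 170
```

View pics/w7.png

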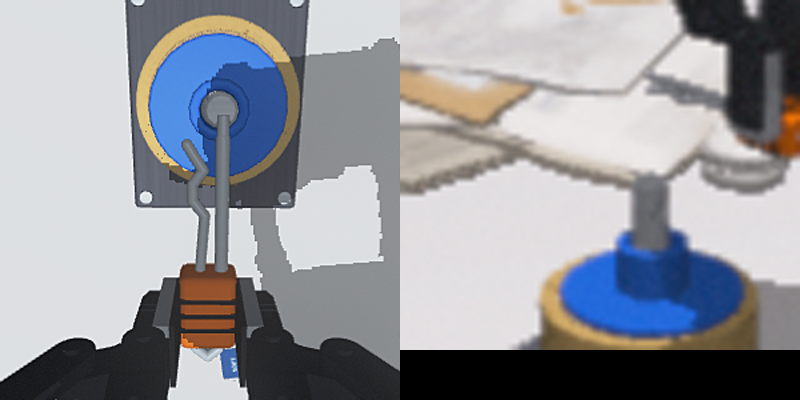

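The leg is straight and lined up with the post. In the scene view the post top shows at about row 206, so roughly 108 mm (hole at about 96 mm). Next I'll feel the top.

Call:
drive_tool([
  {"hand":0.05,"offset":[0.4,0,-1.5],"angular":[0,0,0]},
  {"hand":0.05,"offset":[0.4,0,-3],"angular":[0,0,0]},
  {"hand":0.05,"offset":[0.4,0,-3.6],"angular":[0,0,0]},
  {"hand":0.05,"offset":[0.4,0,-3.6],"angular":[0,0,0]},
])

```text
time: 17.08
tool_pos: [0.5362, 0.0514, 0.1188]
tcp_rot: [3.139, -0.113, -0.004]
wrist_force: [0.8, 0.2, -0.1]
width: 0.237
```

Call:
drive_tool([
  {"hand":0.05,"offset":[0,0,-0.1],"angular":[0,0,0]},
  {"hand":0.05,"offset":[0,0,-0.2],"angular":[0,0,0]},
  {"hand":0.05,"offset":[0,0,-0.2],"angular":[0,0,0]},
])

```text
time: 17.45
tool_pos: [0.5373, 0.0518, 0.1185]
tcp_rot: [-3.14, 0.112, -0.001]
wrist_force: [0.9, 0.1, 0.1]
width: 0.238
```

Call:
drive_tool([
  {"hand":0.05,"offset":[0,0,-0.1],"angular":[0,0,0]},
  {"hand":0.05,"offset":[0,0,-0.2],"angular":[0,0,0]},
  {"hand":0.05,"offset":[0,0,-0.2],"angular":[0,0,0]},
])

```text
time: 17.82
tool_pos: [0.537, 0.0517, 0.116]
tcp_rot: [-3.14, 0.112, 0.0]
wrist_force: [-0.3, 1.2, -1.3]
width: 0.238
```

Call:
drive_tool([
  {"hand":0.05,"offset":[0,0,-0.1],"angular":[0,0,0]},
  {"hand":0.05,"offset":[0,0,-0.2],"angular":[0,0,0]},
  {"hand":0.05,"offset":[0,0,-0.2],"angular":[0,0,0]},
])

```text
time: 18.2
tool_pos: [0.537, 0.0517, 0.114]
tcp_rot: [3.14, -0.112, -0.0]
wrist_force: [0.2, 0.5, -0.9]
width: 0.24
```

Call:
drive_tool([
  {"hand":0.05,"offset":[0,0,-0.1],"angular":[0,0,0]},
  {"hand":0.05,"offset":[0,0,-0.2],"angular":[0,0,0]},
  {"hand":0.05,"offset":[0,0,-0.2],"angular":[0,0,0]},
])

```text
time: 18.58
tool_pos: [0.5371, 0.0517, 0.112]
tcp_rot: [-3.14, 0.112, 0.0]
wrist_force: [0.7, -0.1, -0.5]
width: 0.237
```

Call:
drive_tool([
  {"hand":0.05,"offset":[0,0,-0.1],"angular":[0,0,0]},
  {"hand":0.05,"offset":[0,0,-0.2],"angular":[0,0,0]},
  {"hand":0.05,"offset":[0,0,-0.2],"angular":[0,0,0]},
])

```text
time: 18.95
tool_pos: [0.5376, 0.0517, 0.1108]
tcp_rot: [-3.139, 0.112, -0.002]
wrist_force: [-1.5, 0.5, 3.9]
width: 0.236
```

Call:
drive_tool([
  {"hand":0.05,"offset":[0,0,0.05],"angular":[0,0,0]},
  {"hand":0.05,"offset":[0,0,0.05],"angular":[0,0,0]},
])

```text
time: 19.2
tool_pos: [0.5375, 0.0517, 0.1109]
tcp_rot: [-3.139, 0.112, -0.002]
wrist_force: [-0.9, -0.4, 3.4]
width: 0.239
```

Call:
drive_tool([
  {"hand":0.05,"offset":[0,0,0.05],"angular":[0,0,0]},
  {"hand":0.05,"offset":[0,0,0.05],"angular":[0,0,0]},
])

```text
time: 19.45
tool_pos: [0.5374, 0.0516, 0.1112]
tcp_rot: [3.14, -0.112, 0.001]
wrist_force: [0.7, -0.6, 1.8]
width: 0.233
```

Contact begins at about TCP z = 0.1115, so with leg and post geometry the hole axis is at TCP z ≈ 0.097. I'll back off in front of the post and lower.

Call:
drive_tool([
  {"hand":0.05,"offset":[0,0,0.5],"angular":[0,0,0]},
  {"hand":0.05,"offset":[-1,0.05,0.5],"angular":[0,0,0]},
  {"hand":0.05,"offset":[-2,0.1,0.5],"angular":[0,0,0]},
  {"hand":0.05,"offset":[-2,0.1,0],"angular":[0,0,0]},
  {"hand":0.05,"offset":[-2,0.1,-0.8],"angular":[0,0,0]},
  {"hand":0.05,"offset":[-2,0.1,-1.4],"angular":[0,0,0]},
  {"hand":0.05,"offset":[-2,0.1,-1.4],"angular":[0,0,0]},
])

```text
time: 20.32
tool_pos: [0.5165, 0.0526, 0.0961]
tcp_rot: [3.139, -0.112, -0.003]
wrist_force: [0.2, -0.8, 0.0]
width: 0.238
```

Run:
```python
from workcell import bot
from h import *
s=bot.read_state();print(s["time"],s["tool_pos"],s["tcp_rot"],s["wrist_force"],s["width"])
c=bot.read_camera("wrist");np.savez("w8.npz",**c)
f=c["frame"]
cv2.imwrite("pics/w8.png",cv2.resize(f[40:240,180:400],(660,600),interpolation=cv2.INTER_CUBIC))
```

```text
20.325 [0.51652503 0.05264053 0.09610575] [ 3.13940343e+00 -1.12301926e-01 -2.86866592e-03] [ 0.15270049 -0.79420945  0.03718968] 0.23843930692529366
```

View pics/w8.png

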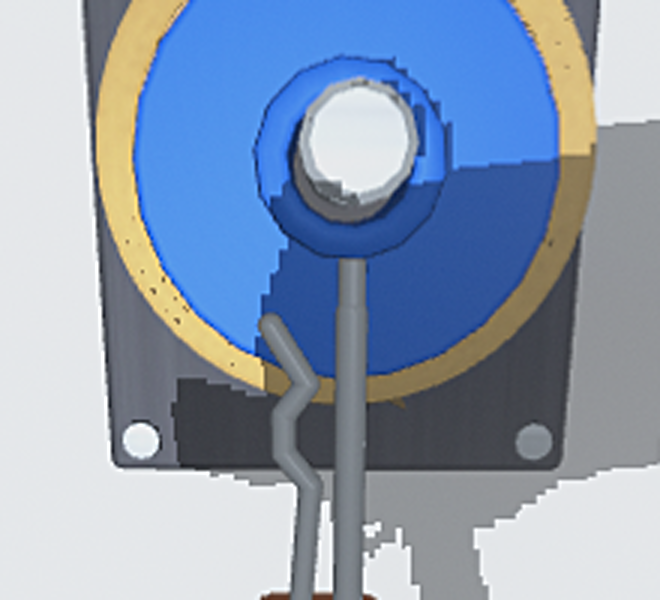

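Run:
```python
from workcell import bot
from h import *
s=bot.read_state();print(s["tool_pos"],s["wrist_force"])
c=dict(np.load("w8.npz"))
p=lambda x,y:[x/3+180-1/3,y/3+40-1/3]
L=plane(c,[p(352,262),p(349,560)],.0985);T=plane(c,[p(358,138)],.110)[0]
C=np.array([plane(c,[p(142,441)],.008)[0],plane(c,[p(534,441)],.008)[0]])
print(L,T,C)
d=L[0]-L[1];print("leg yaw",np.degrees(np.arctan2(d[1],d[0])));e=C[0]-C[1];print("plate yaw",np.degrees(np.arctan2(-e[0],e[1])))
for a in(-3.5,-4.1,-4.6):
    n=np.array([-np.sin(np.radians(a)),np.cos(np.radians(a)),0]);print(a,"tip lateral rel post mm",1e3*n@(L[0]-T))
```

```text
[0.5168693  0.05265055 0.09655118] [-0.09393926  0.16419399 -0.97559797]
[[0.58532457 0.04081533 0.0985    ]
 [0.53766336 0.04418187 0.0985    ]] [0.60179449 0.03945002 0.11      ] [[ 0.53889229  0.09523131  0.008     ]
 [ 0.53155515 -0.00693968  0.008     ]]
leg yaw -4.040365150919724
plate yaw -4.1074946346940395
-3.5 tip lateral rel post mm 0.3572993762530983
-4.1 tip lateral rel post mm 0.18425918211762837
-4.6 tip lateral rel post mm 0.040042779744383666
```

The leg is aligned with the hole: yaw differs by 0.1° and the lateral offset is about 0.2 mm. I'll advance gently.

Call:
drive_tool([
  {"hand":0.05,"offset":[0.3,-0.02,0.04],"angular":[0,0,0]},
  {"hand":0.05,"offset":[0.6,-0.04,0.04],"angular":[0,0,0]},
  {"hand":0.05,"offset":[0.8,-0.06,0.04],"angular":[0,0,0]},
  {"hand":0.05,"offset":[0.8,-0.06,0.04],"angular":[0,0,0]},
])

```text
time: 20.88
tool_pos: [0.5254, 0.0521, 0.0977]
tcp_rot: [-3.14, 0.112, -0.0]
wrist_force: [-0.3, 0.1, -0.1]
width: 0.238
```

Call:
drive_tool([
  {"hand":0.05,"offset":[0.1,-0.01,0],"angular":[0,0,0]},
  {"hand":0.05,"offset":[0.2,-0.015,0],"angular":[0,0,0]},
  {"hand":0.05,"offset":[0.2,-0.015,0],"angular":[0,0,0]},
])

```text
time: 21.25
tool_pos: [0.5271, 0.0519, 0.0975]
tcp_rot: [-3.14, 0.112, -0.0]
wrist_force: [-0.6, -0.8, -0.9]
width: 0.237
```

Call:
drive_tool([
  {"hand":0.05,"offset":[0.1,-0.01,0],"angular":[0,0,0]},
  {"hand":0.05,"offset":[0.2,-0.015,0],"angular":[0,0,0]},
  {"hand":0.05,"offset":[0.2,-0.015,0],"angular":[0,0,0]},
])

```text
time: 21.62
tool_pos: [0.5292, 0.0518, 0.0975]
tcp_rot: [3.14, -0.112, 0.0]
wrist_force: [-0.0, 0.1, -0.5]
width: 0.237
```

The tip is about 4 mm into the post with no force, so it's in the hole. Continuing.

Call:
drive_tool([
  {"hand":0.05,"offset":[0.2,-0.015,0],"angular":[0,0,0]},
  {"hand":0.05,"offset":[0.4,-0.03,0],"angular":[0,0,0]},
  {"hand":0.05,"offset":[0.5,-0.035,0],"angular":[0,0,0]},
  {"hand":0.05,"offset":[0.5,-0.035,0],"angular":[0,0,0]},
])

```text
time: 22.12
tool_pos: [0.5342, 0.0514, 0.0976]
tcp_rot: [3.14, -0.112, 0.0]
wrist_force: [0.5, 0.0, -0.7]
width: 0.236
```

Call:
drive_tool([
  {"hand":0.05,"offset":[0.15,-0.01,0],"angular":[0,0,0]},
  {"hand":0.05,"offset":[0.3,-0.02,0],"angular":[0,0,0]},
  {"hand":0.05,"offset":[0.4,-0.03,0],"angular":[0,0,0]},
  {"hand":0.05,"offset":[0.4,-0.03,0],"angular":[0,0,0]},
])

```text
time: 22.62
tool_pos: [0.5382, 0.0511, 0.0975]
tcp_rot: [-3.14, 0.112, -0.0]
wrist_force: [-0.2, 0.3, -1.2]
width: 0.237
```

Call:
drive_tool([
  {"hand":0.05,"offset":[0.1,-0.01,0],"angular":[0,0,0]},
  {"hand":0.05,"offset":[0.2,-0.015,0],"angular":[0,0,0]},
  {"hand":0.05,"offset":[0.3,-0.02,0],"angular":[0,0,0]},
  {"hand":0.05,"offset":[0.3,-0.02,0],"angular":[0,0,0]},
])

```text
time: 23.12
tool_pos: [0.5412, 0.051, 0.0976]
tcp_rot: [-3.14, 0.112, -0.0]
wrist_force: [-0.3, -0.8, 0.5]
width: 0.24
```

Call:
drive_tool([
  {"hand":0.05,"offset":[0.1,-0.01,0],"angular":[0,0,0]},
  {"hand":0.05,"offset":[0.2,-0.015,0],"angular":[0,0,0]},
  {"hand":0.05,"offset":[0.3,-0.02,0],"angular":[0,0,0]},
  {"hand":0.05,"offset":[0.3,-0.02,0],"angular":[0,0,0]},
])

```text
time: 23.62
tool_pos: [0.5441, 0.0508, 0.0975]
tcp_rot: [-3.139, 0.112, 0.0]
wrist_force: [-0.3, 0.7, -0.9]
width: 0.237
```

Call:
drive_tool([
  {"hand":0.05,"offset":[0.1,-0.01,0],"angular":[0,0,0]},
  {"hand":0.05,"offset":[0.2,-0.015,0],"angular":[0,0,0]},
  {"hand":0.05,"offset":[0.2,-0.015,0],"angular":[0,0,0]},
])

```text
time: 24.0
tool_pos: [0.5457, 0.0509, 0.0972]
tcp_rot: [-3.139, 0.112, 0.002]
wrist_force: [-1.6, 3.1, -1.2]
width: 0.237
```

Call:
drive_tool([
  {"hand":0.05,"offset":[0.1,-0.01,0],"angular":[0,0,0]},
  {"hand":0.05,"offset":[0.2,-0.015,0],"angular":[0,0,0]},
  {"hand":0.05,"offset":[0.2,-0.015,0],"angular":[0,0,0]},
])

```text
time: 24.38
tool_pos: [0.5487, 0.0507, 0.0978]
tcp_rot: [-3.139, 0.112, -0.002]
wrist_force: [-2.0, 4.7, -0.7]
width: 0.238
```

The bump is starting to ride over the post (about 2 N axial, 5 N sideways). Continuing.

Call:
drive_tool([
  {"hand":0.05,"offset":[0.1,-0.01,0],"angular":[0,0,0]},
  {"hand":0.05,"offset":[0.2,-0.015,0],"angular":[0,0,0]},
  {"hand":0.05,"offset":[0.2,-0.015,0],"angular":[0,0,0]},
])

```text
time: 24.75
tool_pos: [0.5507, 0.0504, 0.0978]
tcp_rot: [-3.139, 0.112, -0.002]
wrist_force: [-0.9, 5.1, -1.1]
width: 0.236
```

Call:
drive_tool([
  {"hand":0.05,"offset":[0.1,-0.01,0],"angular":[0,0,0]},
  {"hand":0.05,"offset":[0.2,-0.015,0],"angular":[0,0,0]},
  {"hand":0.05,"offset":[0.2,-0.015,0],"angular":[0,0,0]},
])

```text
time: 25.12
tool_pos: [0.5528, 0.0501, 0.0978]
tcp_rot: [-3.139, 0.112, -0.002]
wrist_force: [0.9, 3.6, 0.0]
width: 0.235
```

Call:
drive_tool([
  {"hand":0.05,"offset":[0.1,-0.01,0],"angular":[0,0,0]},
  {"hand":0.05,"offset":[0.2,-0.015,0],"angular":[0,0,0]},
  {"hand":0.05,"offset":[0.2,-0.015,0],"angular":[0,0,0]},
])

```text
time: 25.5
tool_pos: [0.5546, 0.0498, 0.0977]
tcp_rot: [3.139, -0.112, 0.002]
wrist_force: [2.2, 3.7, -1.5]
width: 0.236
```

The axial force has changed sign, so the bump is past its peak and the spring is pulling the cotter in.

Call:
drive_tool([
  {"hand":0.05,"offset":[0.1,-0.01,0],"angular":[0,0,0]},
  {"hand":0.05,"offset":[0.15,-0.01,0],"angular":[0,0,0]},
  {"hand":0.05,"offset":[0.15,-0.01,0],"angular":[0,0,0]},
])

```text
time: 25.88
tool_pos: [0.5558, 0.0497, 0.0976]
tcp_rot: [3.139, -0.112, 0.001]
wrist_force: [2.0, 2.8, -1.7]
width: 0.233
```

Call:
drive_tool([
  {"hand":0.05,"offset":[0.1,-0.01,0],"angular":[0,0,0]},
  {"hand":0.05,"offset":[0.15,-0.01,0],"angular":[0,0,0]},
  {"hand":0.05,"offset":[0.15,-0.01,0],"angular":[0,0,0]},
])

```text
time: 26.25
tool_pos: [0.5572, 0.0496, 0.0975]
tcp_rot: [3.139, -0.112, 0.0]
wrist_force: [1.9, 1.6, -0.2]
width: 0.235
```

Run:
```python
from workcell import bot
from h import *
s=bot.read_state();print(s["time"],s["tool_pos"],s["wrist_force"],s["width"])
c=bot.read_camera("wrist");np.savez("w9.npz",**c)
f=c["frame"]
cv2.imwrite("pics/w9.png",cv2.resize(f[60:260,180:400],(660,600),interpolation=cv2.INTER_CUBIC))
```

```text
26.25 [0.55718063 0.04959229 0.09749649] [ 1.88452417  1.64432645 -0.18542641] 0.23540861393940393
```

View pics/w9.png

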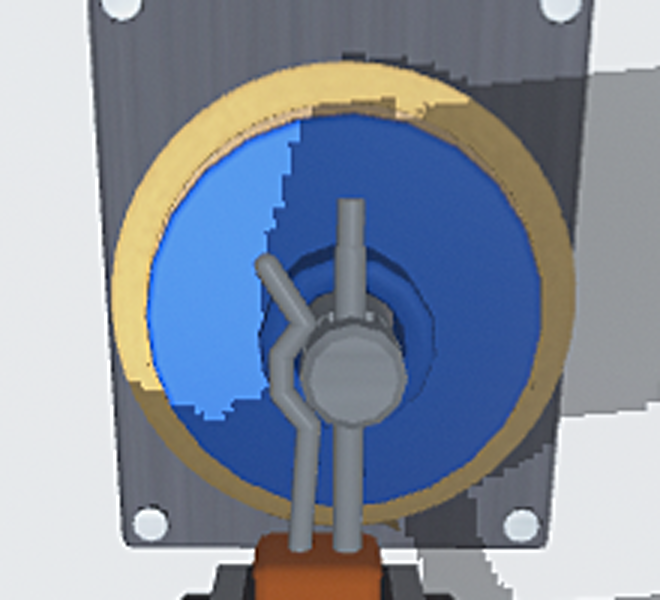

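The leg is through the hole: its tip is at (351,200), past the post centre at (353,372), and the post nests between the legs. It's still being pulled in slightly, so I'll check how far is left.

Run:
```python
from h import *
c=dict(np.load("w9.npz"))
p=lambda x,y:[x/3+180-1/3,y/3+60-1/3]
L=plane(c,[p(351,199),p(347,540)],.0995)
T=plane(c,[p(353,372)],.110)[0]
e=np.array([np.cos(.0716),-np.sin(.0716),0]);n=np.array([.0716,.997,0])
print(L,T,"tip past post",1e3*e@(L[0]-T),"lat",1e3*n@(L-T).T)
```

```text
[[0.62640475 0.03787616 0.0995    ]
 [0.57096189 0.0419106  0.0995    ]] [0.60234917 0.03941939 0.11      ] tip past post 24.104348401730064 lat [0.18376952 0.23639946]
```

Call:
drive_tool([
  {"hand":0.05,"offset":[0.1,-0.01,0],"angular":[0,0,0]},
  {"hand":0.05,"offset":[0.1,-0.01,0],"angular":[0,0,0]},
])

```text
time: 26.55
tool_pos: [0.558, 0.0494, 0.0975]
tcp_rot: [3.139, -0.112, -0.0]
wrist_force: [0.4, -0.4, -0.8]
width: 0.237
```

Call:
drive_tool([
  {"hand":0.05,"offset":[0.1,-0.01,0],"angular":[0,0,0]},
  {"hand":0.05,"offset":[0.1,-0.01,0],"angular":[0,0,0]},
])

```text
time: 26.8
tool_pos: [0.5588, 0.0493, 0.0974]
tcp_rot: [3.139, -0.112, -0.001]
wrist_force: [0.7, 0.6, -0.3]
width: 0.235
```

Call:
drive_tool([
  {"hand":0.05,"offset":[0.1,-0.01,0],"angular":[0,0,0]},
  {"hand":0.05,"offset":[0.1,-0.01,0],"angular":[0,0,0]},
])

```text
time: 27.05
tool_pos: [0.56, 0.0494, 0.0974]
tcp_rot: [3.14, -0.112, -0.001]
wrist_force: [0.5, 0.5, -0.5]
width: 0.233
```

Call:
drive_tool([
  {"hand":0.05,"offset":[0.05,0,0],"angular":[0,0,0]},
  {"hand":0.05,"offset":[0.05,0,0],"angular":[0,0,0]},
])

```text
time: 27.3
tool_pos: [0.5604, 0.0496, 0.0974]
tcp_rot: [-3.139, 0.112, 0.001]
wrist_force: [-1.0, 0.1, -0.3]
width: 0.238
```

It's home: the force is near zero and resistance is just beginning, and the camera and TCP estimates agree on x ≈ 0.560. Releasing.

Call:
drive_tool([
  {"hand":0.5,"offset":[-0.03,0,0],"angular":[0,0,0]},
  {"hand":0.6,"offset":[-0.03,0,0],"angular":[0,0,0]},
  {"hand":1,"offset":[-0.03,0,0],"angular":[0,0,0]},
  {"hand":1,"offset":[-0.03,0,0],"angular":[0,0,0]},
  {"hand":1,"offset":[-0.03,0,2],"angular":[0,0,0]},
  {"hand":1,"offset":[-0.03,0,5],"angular":[0,0,0]},
  {"hand":1,"offset":[-1,0,9],"angular":[0,0,0]},
  {"hand":1,"offset":[-3,0,11],"angular":[0,0,0]},
])

```text
time: 28.3
tool_pos: [0.5321, 0.0495, 0.2103]
tcp_rot: [-3.139, 0.112, -0.007]
wrist_force: [-0.1, -0.4, 0.7]
width: 1.001
```

Call:
drive_tool([
  {"hand":1,"offset":[0,0,0],"angular":[0,0,0]},
  {"hand":1,"offset":[0,0,0],"angular":[0,0,0]},
  {"hand":1,"offset":[0,0,0],"angular":[0,0,0]},
])

```text
time: 28.68
tool_pos: [0.5302, 0.0494, 0.206]
tcp_rot: [3.139, -0.112, -0.004]
wrist_force: [0.4, -0.4, -0.1]
width: 0.993
```

Run:
```python
from workcell import bot
from h import *
s=bot.read_state();print(s["time"],s["tool_pos"],s["wrist_force"],s["width"],abs(s["joint_vel"]).max())
c=bot.read_camera("wrist");t=bot.read_camera("scene");np.savez("w10.npz",**c)
u,v=proj(c,[[.6,.04,.1]])[0].astype(int);print(u,v)
x0,y0=max(u-65,0),max(v-60,0)
a=cv2.resize(c["frame"][y0:y0+140,x0:x0+130],(520,560),interpolation=cv2.INTER_CUBIC)
b=cv2.resize(t["frame"][170:310,220:290],(280,560),interpolation=cv2.INTER_CUBIC)
cv2.imwrite("pics/w10.png",np.hstack([a,b]));print(x0,y0)
```

```text
28.675 [0.53023869 0.04943558 0.20599914] [ 0.37235025 -0.43526095 -0.11688873] 0.9928399949815854 0.00392680874479783
288 118
223 58
```

View pics/w10.png

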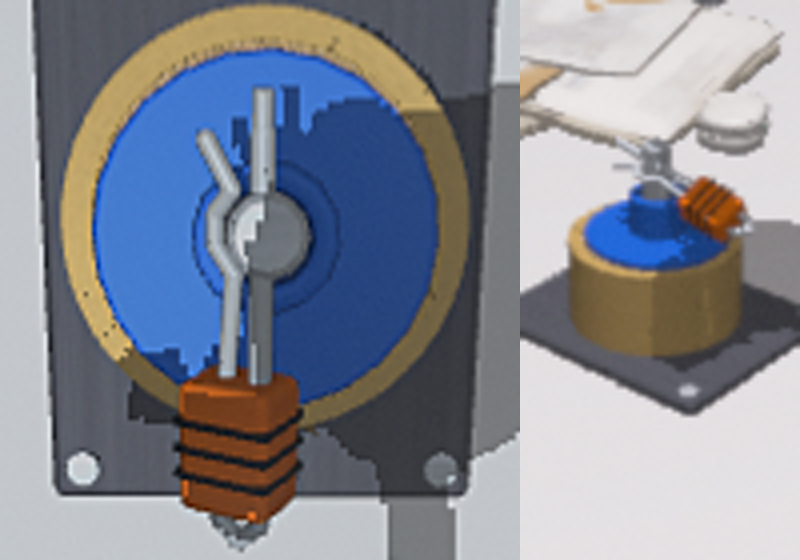

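Released. The sprung leg is closed round the post with the cotter sagging slightly, and the cap is flat. One final numeric check.

Run:
```python
from h import *
c=dict(np.load("w10.npz"))
p=lambda x,y:[x/4+223-.4,y/4+58-.4]
e=np.array([np.cos(.0716),-np.sin(.0716),0]);n=np.array([.0716,.997,0])
T=plane(c,[p(269,234)],.110)[0]
for zt,zb in((.0995,.0985),(.101,.096)):
    L=plane(c,[p(263,88),p(258,383)],[zt,zb][0]);L[1]=plane(c,[p(258,383)],zb)[0]
    d=L-T;print(T,"tip past",1e3*e@d[0],"leg start behind",1e3*e@d[1],"lat",1e3*d@n)
from workcell import bot
t=bot.read_camera("top")
for q in blobs(mask(t["frame"],(100,120,60),(130,255,255)),(230,160,310,245))[:1]:
    P=plane(t,q[:,0,:].astype(float),0.060)[:,:2].astype(np.float32);print("cap",cv2.minEnclosingCircle(P))
```

```text
[0.60182052 0.03921948 0.11      ] tip past 26.580976345155126 leg start behind -29.633877401595207 lat [1.10890227 1.96304762]
[0.60182052 0.03921948 0.11      ] tip past 26.450246047873684 leg start behind -29.979685206543486 lat [1.12292955 1.94831409]
```

Run:
```python
from workcell import bot
print(bot.finish_job())
```

```text
the job is handed in; nothing more can be done
None
```

The cap is on the roll and the cotter is snapped round the post. Both are released, and I handed the job in at about 29 s of the 61 s; it reports no verdict.

**Cap:**
- The first grasp missed: the fingers shut too early and pressed on top of the hub with about 49 N at the wrist. The cap moved a few mm but stayed upright, and the second grasp held.
- I lowered it over the post, felt the post on both sides in y and on one side in x to centre it, and seated it with about 6 N.

**Cotter:**
- I touched the post top with the leg at about 4 N to find the hole height, then pushed the leg through. No measured force in the push went above about 5 N, and the axial pull reversed as the bump passed.
- I stopped when the axial force was near zero and resistance was just starting.

**Last checks:**
- **Cotter:** the leg tip is 26.5 mm past the post axis (27 mm is nominal). It sits about 1.5 mm to one side (limit 3 mm), and that estimate is larger than the hole's 1.1 mm play. The sprung leg looks closed and the handle sags a little.
- **Cap:** it looks flat in the last wrist and scene pictures. My final top-camera measurement found no cap outline, probably because the arm was in the way. The earlier one, taken right after seating, had it centred on the roll to within about 1 mm.
- **Other objects:** I did not re-measure the eraser, memory stick or earbud case at the end; I kept the moves clear of them.
- **Robot:** the arm was at rest, clear of everything, with no force on the tool.

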